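Put the column heater out of service

ROBOT

A 7-joint arm with a two-finger parallel gripper is mounted at the origin on the work surface. World frame = base frame: x ahead of the robot, y to its left, z up, the work surface at z = 0. Lengths are in mm, angles in degrees, forces in N, time in s.
With the tool pointing down it reaches from about 400 to 850 mm from the base axis. Payload 6.9 kg.
Tool frame: the origin (TCP) lies at the very end of the fingers, on their centre line; the grasp point (between the pads) lies 19 mm behind it; x points along the fingers, z is the direction in which the jaws open and shut, and the axes are right-handed (so a half turn about x gives the same grasp; the last joint's range is limited). The gripper opens to 85 mm and grips with 20 to 120 N. Pads are 22 mm wide; open, the fingers measure 114 mm over their backs; the gripper's body (76 mm by 85 mm) begins 54 mm behind the grasp point. The pads swing forward as they close: fully open they stand 13 mm farther back than shut.
Start: joints at [82.592, 29.078, -13.613, 85.955, 7.202, 65.827, -8.869], TCP at [145.376, -607.846, 205.375] pointing down, gripper open.
Joint ranges: [-176.47, 176.47], [-13.61, 117.27], [-81.72, 77.17], [0.22, 143.17], [-87.28, 267.28], [10, 112.55], [-165.47, 165.47]. Speed limits (degrees/s): [136.94, 136.94, 180, 180, 180, 180, 180].

INTERFACE

Orientations are given as [roll, pitch, yaw] about the fixed x, y, z axes, in that order (R = Rz(yaw) Ry(pitch) Rx(roll)).
In Python, from plant import r gives the robot as it stands.
- The arm moves only by the tool servo_tool, never from a script. Its argument "motion" is a list of rows, each a list of 3 entries, a list of its own where there are three numbers: the turn, a rotation vector about the tool's x, y, z in degrees, then the shift along the tool's x, y, z in m, then the closure, from 0 (fully open) to 1 (shut). A call has 1 to 8 rows; each row shifts and turns the commanded pose from where the row before left it, along the tool's axes as they then stand; what a row does not reach is not made up. A row lasts 1/12 s, in which the tool goes at most 41.7 mm and 7.16 degrees, less where a joint would pass 70% of its speed; a pose out of reach is approached as far as the arm can. A call with a gripper value outside its range is refused whole. The fingers move at their own pace and stop on an object; "newtons" is the grip in N (left out, the last holds). Time passes only in rows, so rows that do not move let the fingers close. It gives the time, the measured TCP pose, the force and the opening at its end, in the units of the state.
- r.get_state(): the state, without advancing time (a new reading comes with each control period).
- r.capture(name): name is "scene" or "top"; returns the picture (400x640x3 uint8, red, green, blue); there is no depth.
- r.camera_model(name): a dict with "fx", "fy", "cx", "cy" (pixels), "xyz" and "rotation" of the camera in the world. Camera axes: x right, y up, looking along -z (the intrinsics and any distortion apply to the point x, -y, -z); pixel columns grow to the right and rows downward; lengths in mm; the calibration is good to about 2 mm. A picture is of the moment at which its call begins. camera_model takes no time and is no camera call.
- r.close_job(): hands the job in, once; it reports no verdict.
The state is a dict: "time": time; "qpos": joint angles; "joint_velocities": joint speeds; "joint_efforts": joint torques, N m; "ee_pos": TCP position; "orientation": TCP orientation; "contact_force": force on the tool from outside, world axes, zero at the start; "wrist_torque": the same for the moment, N m; "gripper_width": finger opening in mm.
Only numpy, scipy, OpenCV 4.12 (cv2) and the standard library are available. Lean on these libraries where they do the work, as an engineer would, in place of code of your own. Each camera call takes 0.05 s, during which the arm holds its last target. There are 200 camera calls.

TASK

Take the column heater out of service: first turn its dial knob back until the white line points at the red mark on the scale, then take the red tag out of the rack and hang it by its hole on the peg of the heater's support rod, leaving it hanging there freely and at rest. Leave the green tag, the brown bottle and the vial box as they are.

Things in the scene. Friction and masses are not known exactly. Their poses are not given: they have to be found in the camera images.
- heater: Cream bench instrument with a grey top panel, fixed on the table, 200 (x) by 260 (y) by 70 mm high. Origin: centre of its underside, on the table; x points away from the robot at yaw 0, z up. On its top: the dial at (-20, -65) mm, and a steel support rod (16 mm thick, top at 238 mm) at (75, 65) mm, carrying the peg.
- knob_grip (a point): On the knob's vertical axis, at the height to grip. The knob is black: a disc of 56 mm diameter with an upright grip bar on it, 53 mm long, 14 mm wide, from 25 mm below to 7 mm above this point. A white line on top of one half of the bar is its pointer. This entry turns with the knob: its own -x axis points along the white line.
- knob (a joint): Knob angle in rad, range 0 to 3.1, grows clockwise seen from above. At 0 the white line points along the heater's -x; at 0.6 it points at the red mark, at about 1.57 along the heater's +y. The knob stays where it is left.
- dial_mark (a point): Centre of the red mark on the black scale disc round the knob: a red bar 17 by 5.5 mm, 50 mm from the knob's axis; the other scale lines are thin and white, every 0.4 rad.
- peg: Straight steel peg with a black ball end on the support rod, 10 mm thick, ball 14 mm. Origin: on the peg's axis at its root, where it leaves the clamp on the rod, 212 mm above the table. Its x axis runs along the peg to the tip (towards the heater's front, rising 0.2 rad above level); y is level. The peg is 60 mm long to the ball's centre. The clamp is a 28 by 26 by 26 mm block behind the origin.
- peg_tip (a point): Centre of the black ball at the end of the peg, 60 mm from the root.
- red_tag: Red plastic plate, 130 mm tall (z), 60 mm wide (y), 8 mm thick (x), about 75 g, with a round through hole of 26 mm diameter near its top; it stands upright in a slot of the rack. Origin: centre of its bottom edge, which stands 6 mm above the table at the start.
- red_eye (a point): Centre of the red tag's hole: 105 mm above its bottom edge, 25 mm below its top edge, on its middle line. The hole runs along the tag's x.
- green_tag: Green plate of the same shape, in the other slot of the rack; leave it there.
- rack: Fixed low rack: aluminium foot 70 (x) by 230 (y) by 6 mm with two grey slots 26 mm deep, 32 mm high above the table, their middles 130 mm apart along y. Either slot can hold the red tag. Tags lift straight out. Origin: centre of the underside.
- bottle: Brown glass bottle, 68 mm diameter, 150 mm tall, black cap. Origin: centre of its underside. Leave it.
- vial_box: White box of small vials, 80 by 110 mm, 50 mm high with the vials. Origin: centre of its underside. Leave it.
Mind the look-alikes: they are no part of the job. There is more than one size of the red_tag; the job needs the largest.

How it is judged (in metres and radians):
On the way:
1. the knob's line points at the red mark while the red tag is still in the rack (value of joint knob between 0.45 and 0.75 rad and distance of red_tag from where it was at the start of the episode below 0.03 m), for 0.2 s.
At the end, for the whole second after the job is handed in: Knob at 0.45 to 0.75 rad. The red tag hangs by its hole on the peg: hole centre between root and ball along the peg, within 12 mm sideways and 0 to 18 mm below its axis, upright within 0.35 rad, weight on the peg (over 0.2 N), at rest (under 0.03 m/s, 0.4 rad/s) (value of joint knob between 0.45 and 0.75 rad and x of red_eye in the frame of peg between 0 and 0.06 m and y of red_eye in the frame of peg between -0.012 and 0.012 m and z of red_eye in the frame of peg between -0.018 and 0 m and angle between red_tag's own z axis and vertical below 0.35 rad and contact force between red_tag and peg above 0.2 N and linear speed of red_tag below 0.03 m/s and angular speed of red_tag below 0.4 rad/s); the robot touches nothing.
It fails at once if the green tag is moved more than 30 mm or taken out (distance of green_tag from where it was at the start of the episode above 0.03 m).
It fails at once if the bottle is moved more than 30 mm or tipped (distance of bottle from where it was at the start of the episode above 0.03 m or angle between bottle's own z axis and vertical above 0.5 rad).
It fails at once if the vial box is moved more than 30 mm (distance of vial_box from where it was at the start of the episode above 0.03 m).
It also fails if it takes over 67 s, if anything falls off the work surface, if the arm or the gripper's body presses on something with over 40 N, if the wrist force passes 120 N, or if a joint passes its speed limit or range.

## Working session

There is one attempt and no reset: what is moved stays moved. The work goes in short steps, Python scripts to look and compute and a tool call to move; the robot and the scene stay as the last step left them, time stands still between calls to the robot, and variables do not carry over. Pictures are saved under pics/ and viewed, about 8 in all and at most 12, crops included, and the job is handed in when it is done.

Besides the shell and the picture viewer there is one more tool, called after ">>>" by a JSON object that holds its "fn" and its "kwargs", one argument or row to a line. servo_tool: Moves the arm, as the interface text tells. Its arguments: {"type":"object","properties":{"motion":{"type":"array"},"newtons":{"type":"number"}},"required":["motion"]}

```bash
mkdir -p pics; ls; python3 - <<'E'
from plant import r
import cv2
for n in("scene","top"):
    cv2.imwrite(f"pics/{n}0.png",r.capture(n)[:,:,::-1]); print(n,r.camera_model(n))
print(r.get_state())
E
```

```text
pics
scene {'fx': 423.8633919400039, 'fy': 423.8633919400039, 'cx': 323.5182717420408, 'cy': 195.40361622940986, 'xyz': array([1170.630552  , -482.14238751,  667.91486232]), 'rotation': array([55.2925246 , -0.96074783, 54.05618039])}
top {'fx': 383.5755469580217, 'fy': 383.5755469580217, 'cx': 320.3809889491578, 'cy': 196.21687761915143, 'xyz': array([ 439.96983479,  -54.11161002, 1144.9282516 ]), 'rotation': array([ 9.68163967e+00, -9.08882349e-02, -9.12328392e+01])}
{'time': 0.1, 'qpos': array([ 82.58984397,  29.11848354, -13.61107119,  86.00287352,
         7.20243003,  65.82774043,  -8.86722506]), 'joint_velocities': array([ 0.1682603 , -0.12006393, -0.01440426, -0.02321943,  0.01696859,
        0.04090984,  0.03448101]), 'joint_efforts': array([-4.98507317e-03, -6.21829104e+01, -2.19462655e+00, -2.50204414e+01,
        1.24895771e-02,  7.84068805e-03,  8.45532753e-06]), 'ee_pos': array([ 145.24917583, -607.37934982,  204.642472  ]), 'orientation': array([-178.99199816,   89.90978832,  104.46716981]), 'contact_force': array([ 0.44585581,  0.04367833, -0.0538069 ]), 'wrist_torque': array([-0.03940439, -0.05878842,  0.01198784]), 'gripper_width': 85.48348335306133}
```

View pics/scene0.png

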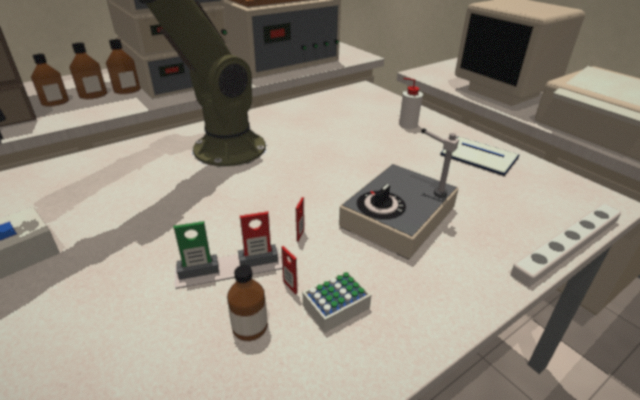

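View pics/top0.png

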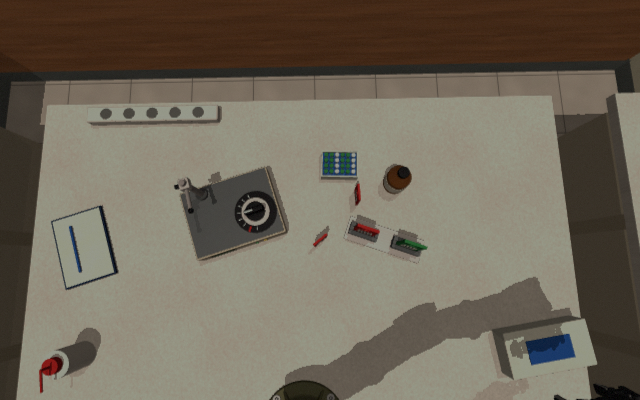

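```bash
cat > h.py <<'E'
import numpy as np, cv2
from scipy.spatial.transform import Rotation as R
from plant import r
def cam(n):
    c=r.camera_model(n); return c,R.from_euler('xyz',c['rotation'],degrees=True).as_matrix()
def ray(n,u,v):
    c,M=cam(n); d=M@np.array([(u-c['cx'])/c['fx'],-(v-c['cy'])/c['fy'],-1]); return c['xyz'],d/np.linalg.norm(d)
def plane(n,u,v,z):
    o,d=ray(n,u,v); return o+d*(z-o[2])/d[2]
def tri(a,b): # a top px, b scene px
    o1,d1=ray('top',*a); o2,d2=ray('scene',*b)
    s=np.linalg.lstsq(np.c_[d1,-d2],o2-o1,rcond=None)[0]
    p,q=o1+s[0]*d1,o2+s[1]*d2; return (p+q)/2,np.linalg.norm(p-q)
def proj(n,p):
    c,M=cam(n); q=M.T@(np.array(p)-c['xyz']); return np.array([c['cx']-c['fx']*q[0]/q[2],c['cy']+c['fy']*q[1]/q[2]])
E
python3 - <<'E'
from h import *
t=cv2.imread('pics/top0.png');s=cv2.imread('pics/scene0.png')
f=lambda i,x,y,w,h:cv2.resize(i[y:y+h,x:x+w],(400,300),interpolation=cv2.INTER_CUBIC)
cv2.imwrite('pics/c1.png',np.vstack([np.hstack([f(t,165,165,132,99),f(t,310,170,120,90)]),np.hstack([f(s,335,115,136,102),f(s,172,190,140,105)])]))
E
```

```text
(no output)
```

View pics/c1.png

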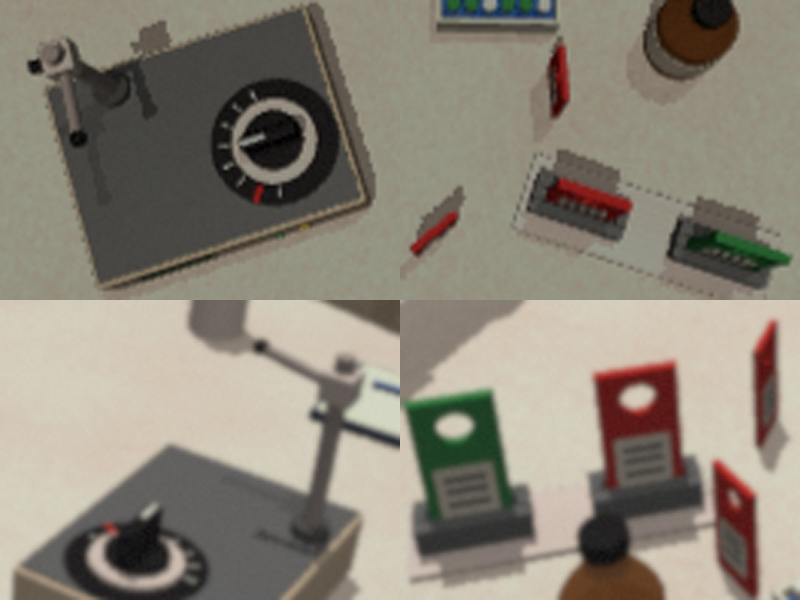

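```bash
python3 - <<'E'
from h import *
np.set_printoptions(precision=1,suppress=True)
T=lambda x,y:(165+x*.33,165+y*.33)
T2=lambda x,y:(310+x*.3,170+y*.3)
S=lambda x,y:(335+x*.34,115+y*.34)
S2=lambda x,y:(172+x*.35,190+y*.35)
print('ball',tri(T(78,138),S(260,46)))
print('rodtop',tri(T(55,50),S(347,62)))
print('redmark',tri(T(259,193),S(111,228)))
print('whiteline outer',tri(T(241,145),S(155,208)),'inner',tri(T(265,136),S(140,228)))
d=plane('top',*T(274,142),71);b=plane('top',*T(115,90),70);print('dial',d,'rodbase',b,np.linalg.norm(d-b))
v=(b-d)[:2];print('yaw',np.degrees(np.arctan2(v[1],v[0])-np.arctan2(130,95)))
for c in [(48,93),(102,287),(370,198),(312,8)]:print('corner',plane('top',*T(*c),70))
print('tag topleft',tri(T2(155,180),S2(277,67)),'topright',tri(T2(232,205),S2(195,77)))
print('green',tri(T2(290-0,235),S2(92,92)))
# red tag top-edge via masks
t=cv2.imread('pics/top0.png').astype(int);m=((t[...,2]>90)&(t[...,1]<60)).astype(np.uint8);
n,_,st,ce=cv2.connectedComponentsWithStats(m)
for i in range(1,n):
  if st[i][4]>8:print(st[i],ce[i])
E
```

```text
ball (array([569.4, 256.6, 222.4]), np.float64(1.8778910056636564))
rodtop (array([640.2, 274.9, 232.1]), np.float64(3.5532809266542316))
redmark (array([536.5, 139.9,  70. ]), np.float64(4.460162689329609))
whiteline outer (array([576.3, 149.1, 108.7]), np.float64(3.447308788493187)) inner (array([584.2, 127.8, 101.7]), np.float64(1.0193947226730065))
dial [582.3 124.3  71. ] rodbase [634.7 274.   70. ] 158.56849903972838
yaw 16.828648043595194
corner [633.2 336.7  70. ]
corner [452.5 280.4  70. ]
corner [528.4  35.5  70. ]
corner [709.9  89.3  70. ]
tag topleft (array([ 536.5, -152.9,  130.8]), np.float64(1.319741923242641)) topright (array([ 516.1, -210.8,  134. ]), np.float64(5.473807082905847))
green (array([ 487.6, -266.5,  126.8]), np.float64(15.44203437477458))
[357 184   4  16  34] [358.3 191.4]
[358 224  21   9  76] [367.8 228.3]
[249 226   3   6  11] [249.7 228.7]
[313 234  14  12  42] [319.8 239.1]
[ 42 358  16  17 129] [ 50.4 364.9]
[ 42 369   7   6  30] [ 45.7 371.7]
[ 39 370   3  22  43] [ 40.3 380.7]
```

The red tag is the one in the rack, top (368,228) and scene (256,235). It is the largest of the three reds. The free-standing reds at top (358,191) and (320,239) are smaller look-alikes. The crop confirms this, so I'm setting out for the knob.

>>> {"fn": "servo_tool", "kwargs": {
  "motion": [
    [[0,0,0],[-0.006,0.0255,-0.025],0],
    [[0,0,0],[-0.006,0.0255,-0.025],0],
    [[0,0,0],[-0.006,0.0255,-0.025],0],
    [[0,0,0],[-0.006,0.0255,-0.025],0],
    [[0,0,0],[-0.006,0.0255,-0.025],0],
    [[0,0,0],[-0.006,0.0255,-0.025],0],
    [[0,0,0],[-0.006,0.0255,-0.025],0],
    [[0,0,0],[-0.006,0.0255,-0.025],0]
  ]
}}

```text
time: 0.77
ee_pos: [297.7, -364.1, 253.4]
orientation: [-143.9, 90.0, 139.5]
contact_force: [1.5, -0.6, 0.3]
gripper_width: 85.2
```

>>> {"fn": "servo_tool", "kwargs": {
  "motion": [
    [[0,0,0],[0,0.0255,-0.025],0],
    [[0,0,0],[0,0.0255,-0.025],0],
    [[0,0,0],[0,0.0255,-0.025],0],
    [[0,0,0],[0,0.0255,-0.025],0],
    [[0,0,0],[0,0.0255,-0.025],0],
    [[0,0,0],[0,0.0255,-0.025],0],
    [[0,0,0],[0,0.0255,-0.025],0],
    [[0,0,0],[0,0.0255,-0.025],0]
  ]
}}

```text
time: 1.43
ee_pos: [449.5, -122.3, 253.3]
orientation: [-82.9, 90.0, -159.5]
contact_force: [0.2, -0.4, 0.3]
gripper_width: 85.4
```

>>> {"fn": "servo_tool", "kwargs": {
  "motion": [
    [[-7,0,0],[0,0,0],0],
    [[-7,0,0],[0,0,0],0],
    [[-7,0,0],[0,0,0],0],
    [[-7,0,0],[0,0,0],0],
    [[-7,0,0],[0,0,0],0],
    [[-7,0,0],[0,0,0],0],
    [[-7,0,0],[0,0,0],0],
    [[-7,0,0],[0,0,0],0]
  ]
}}

```text
time: 2.1
ee_pos: [448.8, -123.9, 253.1]
orientation: [-173.3, 90.0, 166.5]
contact_force: [0.2, -0.4, 0.4]
gripper_width: 85.0
```

>>> {"fn": "servo_tool", "kwargs": {
  "motion": [
    [[-7,0,0],[0,0,0],0],
    [[-7,0,0],[0,0,0],0],
    [[-7,0,0],[0,0,0],0],
    [[-7,0,0],[0,0,0],0],
    [[-7,0,0],[0,0,0],0],
    [[0,0,0],[0,0,0],0]
  ]
}}

```text
time: 2.6
ee_pos: [448.8, -124.0, 253.1]
orientation: [136.8, 90.0, 151.5]
contact_force: [-0.5, -0.3, 0.3]
gripper_width: 85.5
```

```bash
cat >> h.py <<'E'
def to(x,y,z,ang): # ang: wanted world direction of tool z (mod 180); prints shift in current tool axes (mm), turn about tool x
    s=r.get_state(); M=R.from_euler('xyz',s['orientation'],degrees=True).as_matrix()
    d=M.T@(np.array([x,y,z])-s['ee_pos']); a=np.degrees(np.arctan2(M[1,2],M[0,2]))
    print('t',s['time'],'ee',s['ee_pos'].round(1),'tool z dir',round(a,1),'tilt',M[:,0].round(3),'shift',d.round(1),'turn x',round(-((ang-a+90)%180-90),1),'q',s['qpos'].round(0),'F',s['contact_force'].round(1),'w',round(s['gripper_width'],1))
E
python3 -c "
from h import *
to(583,124.5,250,15.2)"
```

```text
t 2.6 ee [ 448.8 -124.   253.1] tool z dir 14.8 tilt [-0.001  0.    -1.   ] shift [  3.1 206.1 193. ] turn x -0.4 q [ 49.  16. -48. 104.  13.  66.  12.] F [-0.5 -0.3  0.3] w 85.5
```

>>> {"fn": "servo_tool", "kwargs": {
  "motion": [
    [[0,0,0],[0,0.0258,0.0241],0],
    [[0,0,0],[0,0.0258,0.0241],0],
    [[0,0,0],[0,0.0258,0.0241],0],
    [[0,0,0],[0,0.0258,0.0241],0],
    [[0,0,0],[0,0.0258,0.0241],0],
    [[0,0,0],[0,0.0258,0.0241],0],
    [[0,0,0],[0,0.0258,0.0241],0],
    [[0,0,0],[0,0.0258,0.0241],0]
  ]
}}

```text
time: 3.27
ee_pos: [584.8, 125.5, 253.0]
orientation: [-152.3, 89.9, -138.1]
contact_force: [1.3, 0.1, 0.8]
gripper_width: 85.2
```

>>> {"fn": "servo_tool", "kwargs": {
  "motion": [
    [[0,0,0],[0.02,0,0],0],
    [[0,0,0],[0.03,0,0],0],
    [[0,0,0],[0.03,0,0],0],
    [[0,0,0],[0.03,0,0],0],
    [[0,0,0],[0,0,0],0]
  ]
}}

```text
time: 3.68
ee_pos: [581.1, 122.2, 137.7]
orientation: [-176.3, 89.4, -162.1]
contact_force: [0.0, -0.7, -0.6]
gripper_width: 85.4
```

```bash
python3 - <<'E'
from h import *
to(583,124.5,84,15.2)
im=r.capture('scene')[:,:,::-1]
cv2.imwrite('pics/k1.png',cv2.resize(im[90:250,300:500],(800,640))[:600])
print(proj('scene',(583,124.5,105)),proj('scene',r.get_state()['ee_pos']))
E
```

```text
t 3.6833 ee [581.1 122.2 137.7] tool z dir 14.2 tilt [-0.009 -0.003 -1.   ] shift [53.6  1.8  2.9] turn x -1.0 q [ 12.  35. -43.  96.  27.  61. -25.] F [ 0.  -0.7 -0.6] w 85.4
[381.14918774 191.6396266 ] [381.97185398 178.99769428]
```

View pics/k1.png

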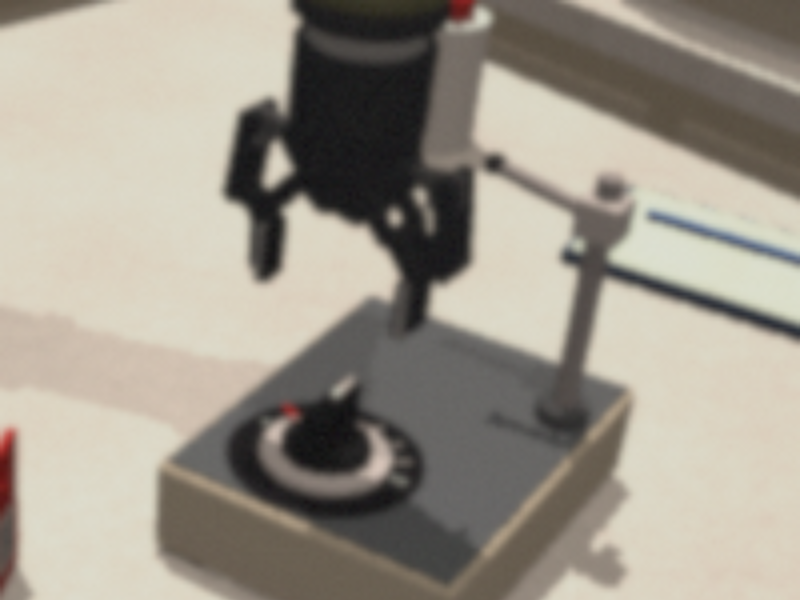

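The view shows the open fingers at (265,275) and (410,330) straddling the knob bar at about (330,410). The white line points at (345,388) and the red mark is at (290,410). I'm going down to grip.

>>> {"fn": "servo_tool", "kwargs": {
  "motion": [
    [[-1,0,0],[0.027,0.002,0.003],0],
    [[0,0,0],[0.027,0,0],0],
    [[0,0,0],[0,0,0],0.3],
    [[0,0,0],[0,0,0],0.6],
    [[0,0,0],[0,0,0],0.8],
    [[0,0,0],[0,0,0],1],
    [[0,0,0],[0,0,0],1],
    [[0,0,0],[0,0,0],1]
  ],
  "newtons": 40
}}

```text
time: 4.4
ee_pos: [587.4, 126.9, 90.8]
orientation: [-6.9, 89.9, 8.5]
contact_force: [0.2, 0.1, -0.0]
gripper_width: 12.5
```

>>> {"fn": "servo_tool", "kwargs": {
  "motion": [
    [[0,0,0],[0,0,0],1],
    [[0,0,0],[0,0,0],1],
    [[0,0,0],[0,0,0],1]
  ]
}}

```text
time: 4.65
ee_pos: [586.8, 126.7, 89.6]
orientation: [-19.1, 90.0, -3.7]
contact_force: [0.2, -0.8, -0.8]
gripper_width: 0.2
```

```bash
python3 -c "
from h import *
to(583,124.5,84,72.2)
print(r.get_state()['wrist_torque'])"
```

```text
t 4.65 ee [586.8 126.7  89.6] tool z dir 15.4 tilt [ 0. -0. -1.] shift [ 5.6 -1.1 -4.2] turn x -56.8 q [ 11.  38. -42.  98.  30.  55. -27.] F [ 0.2 -0.8 -0.8] w 0.2
[ 0.02815048 -0.0015985  -0.00917966]
```

```bash
python3 - <<'E'
from h import *
im=r.capture('scene')[:,:,::-1]; t=r.capture('top')[:,:,::-1]
cv2.imwrite('pics/k2.png',np.hstack([cv2.resize(im[140:240,335:435],(400,400),interpolation=2),cv2.resize(t[170:250,210:290],(400,400),interpolation=2)]))
print(proj('scene',r.get_state()['ee_pos']))
E
```

```text
[382.28061701 197.45175979]
```

View pics/k2.png

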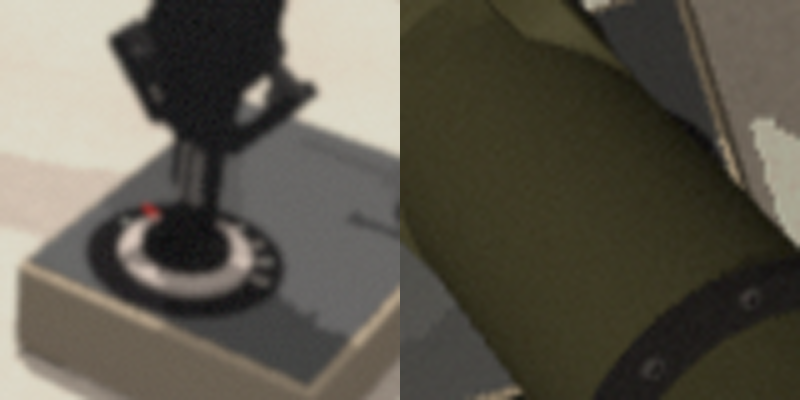

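```bash
python3 - <<'E'
from h import *
np.set_printoptions(precision=1,suppress=True)
T=lambda x,y:(165+x*.33,165+y*.33)
print('scene dial',plane('scene',381.5,203.8,71))
print('scene knob disc white ring',plane('scene',335+186/4,140+250/4,71))
print('outer',tri(T(241,145),(387.5,185)),'inner',tri(T(266,135),(383.5,190.5)))
t=cv2.imread('pics/top0.png').astype(int);c=t[165:265,165:297]
for z in(85,90,95,100,105):print(z,plane('top',*T(241,145),z),plane('top',*T(272,140),z),plane('scene',387.5,185,z))
E
```

```text
scene dial [587.  126.4  71. ]
scene knob disc white ring [582.9 130.   71. ]
outer (array([575.9, 148.6, 110.8]), np.float64(3.2410877155249964)) inner (array([585.1, 127. , 108.1]), np.float64(3.9762596469483285))
85 [578.3 152.3  85. ] [582.3 123.9  85. ] [549.1 179.5  85. ]
90 [577.6 151.3  90. ] [581.6 123.   90. ] [554.4 173.8  90. ]
95 [577.  150.3  95. ] [581.  122.2  95. ] [559.7 168.1  95. ]
100 [576.3 149.4 100. ] [580.3 121.3 100. ] [565.  162.4 100. ]
105 [575.7 148.4 105. ] [579.6 120.5 105. ] [570.4 156.8 105. ]
```

>>> {"fn": "servo_tool", "kwargs": {
  "motion": [
    [[0,0,0],[0,0,0],0],
    [[0,0,0],[0,0,0],0],
    [[0,0,0],[0,0,0],0],
    [[0,0,0],[0,0,0],0],
    [[0,0,0],[0,0,0],0],
    [[0,0,0],[0,0,0],0]
  ]
}}

```text
time: 5.25
ee_pos: [586.7, 126.7, 89.4]
orientation: [94.3, 90.0, 109.8]
contact_force: [-0.2, -0.4, -0.0]
gripper_width: 72.4
```

```bash
python3 - <<'E'
from h import *
to(583,124.5,79,15.2)
im=r.capture('scene')[:,:,::-1]
cv2.imwrite('pics/k3.png',cv2.resize(im[140:240,335:435],(600,600),interpolation=2))
E
```

```text
t 5.25 ee [586.7 126.7  89.4] tool z dir 15.4 tilt [-0.  0. -1.] shift [10.4 -1.2 -4.2] turn x 0.2 q [ 11.  38. -42.  98.  30.  55. -27.] F [-0.2 -0.4 -0. ] w 72.4
```

View pics/k3.png

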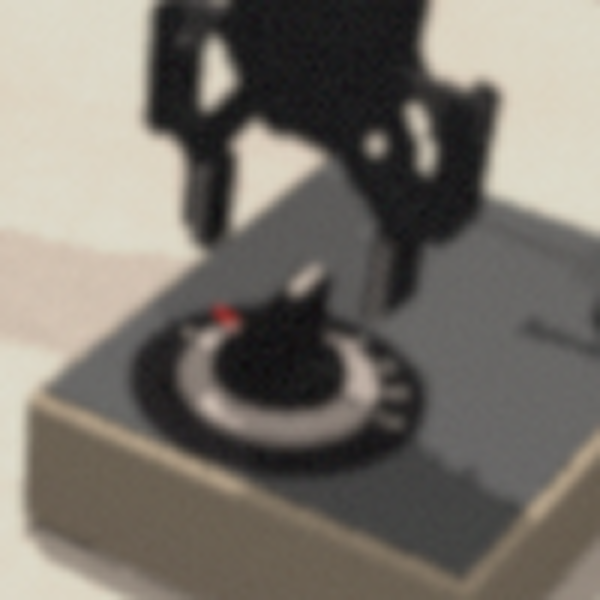

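The view shows the bar top at about (292,287), at or slightly below fingertip level, with the tips at (207,243) and (378,315). It is centred between them, so the grip was too high. I'm going lower.

>>> {"fn": "servo_tool", "kwargs": {
  "motion": [
    [[0,0,0],[0.006,-0.001,-0.003],0],
    [[0,0,0],[0.005,0,0],0],
    [[0,0,0],[0,0,0],0]
  ]
}}

```text
time: 5.55
ee_pos: [583.2, 124.3, 77.0]
orientation: [-174.2, 89.9, -158.7]
contact_force: [-0.4, 0.0, -0.5]
gripper_width: 85.6
```

>>> {"fn": "servo_tool", "kwargs": {
  "motion": [
    [[0,0,0],[0,0,0],0.8],
    [[0,0,0],[0,0,0],0.8],
    [[0,0,0],[0,0,0],0.9],
    [[0,0,0],[0,0,0],1],
    [[0,0,0],[0,0,0],1],
    [[0,0,0],[0,0,0],1],
    [[0,0,0],[0,0,0],1],
    [[0,0,0],[0,0,0],1]
  ]
}}

```text
time: 6.22
ee_pos: [585.4, 125.2, 78.9]
orientation: [3.1, 89.9, 18.5]
contact_force: [4.5, 0.3, -0.6]
gripper_width: 12.4
```

>>> {"fn": "servo_tool", "kwargs": {
  "motion": [
    [[0,0,0],[0,0,0],1],
    [[0,0,0],[0,0,0],1]
  ]
}}

```text
time: 6.38
ee_pos: [585.3, 125.2, 78.9]
orientation: [2.8, 89.9, 18.3]
contact_force: [4.7, 0.2, 1.1]
gripper_width: 13.1
```

>>> {"fn": "servo_tool", "kwargs": {
  "motion": [
    [[-4,0,0],[0,0,0],1],
    [[-5,0,0],[0,0,0],1],
    [[-5,0,0],[0,0,0],1],
    [[-5,0,0],[0,0,0],1],
    [[-5,0,0],[0,0,0],1],
    [[-5,0,0],[0,0,0],1]
  ]
}}

```text
time: 6.88
ee_pos: [585.6, 125.4, 78.9]
orientation: [-23.6, 89.8, 21.0]
contact_force: [6.0, 1.2, -0.1]
gripper_width: 12.3
```

>>> {"fn": "servo_tool", "kwargs": {
  "motion": [
    [[-5,0,0],[0,0,0],1],
    [[-5,0,0],[0,0,0],1],
    [[-5,0,0],[0,0,0],1],
    [[-5,0,0],[0,0,0],1],
    [[-5,0,0],[0,0,0],1],
    [[-3,0,0],[0,0,0],1],
    [[0,0,0],[0,0,0],1],
    [[0,0,0],[0,0,0],1]
  ]
}}

```text
time: 7.55
ee_pos: [585.9, 125.6, 78.9]
orientation: [-44.7, 89.8, 27.8]
contact_force: [7.1, 2.5, -0.3]
gripper_width: 12.5
```

```bash
python3 -c "
from h import *
to(583,124.5,84,72.5)
print(r.get_state()['wrist_torque'])"
```

```text
t 7.55 ee [585.9 125.6  78.9] tool z dir 72.5 tilt [ 0.003  0.002 -1.   ] shift [-5.1  2.4 -1.9] turn x -0.0 q [ 18.  44. -56.  99.  41.  60.  19.] F [ 7.1  2.5 -0.3] w 12.5
[ 0.30857279 -1.53174562  0.04478105]
```

Turned. I'm releasing, rising and moving aside, then checking the pointer in the same view.

>>> {"fn": "servo_tool", "kwargs": {
  "motion": [
    [[0,0,0],[0,0,0],0],
    [[0,0,0],[0,0,0],0],
    [[0,0,0],[0,0,0],0],
    [[0,0,0],[0,0,0],0],
    [[0,0,0],[0,0,0],0],
    [[0,0,0],[0,0,0],0]
  ]
}}

```text
time: 8.05
ee_pos: [583.8, 124.9, 78.3]
orientation: [135.1, 90.0, -152.4]
contact_force: [-0.3, -0.3, 0.4]
gripper_width: 83.2
```

>>> {"fn": "servo_tool", "kwargs": {
  "motion": [
    [[0,0,0],[-0.03,0,0],0],
    [[0,0,0],[-0.03,0,0],0],
    [[0,0,0],[-0.03,0,0],0],
    [[0,0,0],[-0.03,0,0],0],
    [[0,0,0],[-0.03,0,0],0],
    [[0,0,0],[-0.03,0,0],0],
    [[0,0,0],[0,0,0],0]
  ]
}}

```text
time: 8.63
ee_pos: [585.6, 127.1, 264.4]
orientation: [-51.3, 89.5, 21.2]
contact_force: [0.6, 1.5, -0.2]
gripper_width: 85.6
```

```bash
python3 - <<'E'
from h import *
np.set_printoptions(precision=1,suppress=True)
print([tri((x,y),(u,v)) for x,y,u,v in []])
# red tag top face in top picture -> top edge at z=136
t=cv2.imread('pics/top0.png').astype(int);m=((t[...,2]>90)&(t[...,1]<60)).astype(np.uint8)
l=cv2.connectedComponents(m)[1]; k=l[225:235,360:378]; k=np.bincount(k[k>0]).argmax()
print(cv2.minAreaRect(np.argwhere(l==k)[:,::-1].astype(np.float32)), [plane('top',x,y,136) for x,y in cv2.boxPoints(cv2.minAreaRect(np.argwhere(l==k)[:,::-1].astype(np.float32)))])
# hole/tag in scene
s=cv2.imread('pics/scene0.png').astype(int);m=((s[...,2]>90)&(s[...,1]<60)&(s[...,0]<60)).astype(np.uint8)[205:265,238:280]
c=max(cv2.findContours(m,cv2.RETR_EXTERNAL,2)[0],key=cv2.contourArea);q=cv2.approxPolyDP(c,2.5,True)[:,0]+[238,205];print(q)
to(526,-182,260,-18)
im=r.capture('scene')[:,:,::-1]
a=cv2.resize(im[155:240,335:435],(500,425),interpolation=2)
t=cv2.imread('pics/top0.png')
cv2.imwrite('pics/k4.png',np.vstack([a]))
E
```

```text
[]
((367.70001220703125, 228.90000915527344), (21.503490447998047, 4.427188873291016), 18.434947967529297) [array([ 526.2, -153.4,  136. ]), array([ 537.2, -157.6,  136. ]), array([ 518.2, -210.5,  136. ]), array([ 507.2, -206.3,  136. ])]
[[266 213]
 [241 217]
 [245 252]
 [249 237]
 [265 235]
 [269 245]]
t 8.6333 ee [585.6 127.1 264.4] tool z dir 72.5 tilt [ 0.  0. -1.] shift [   3.1  -36.2 -312.7] turn x -89.5 q [ 21.  34. -63.  84.  31.  80.  29.] F [ 0.6  1.5 -0.2] w 85.6
```

View pics/k4.png

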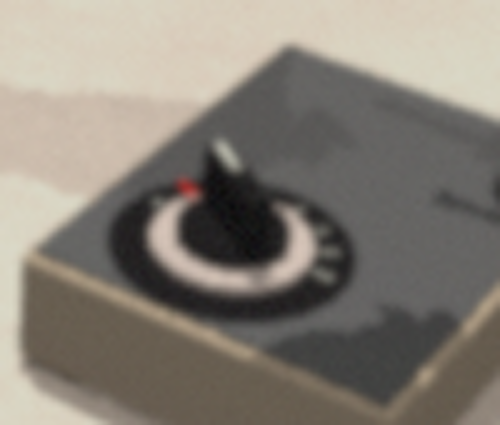

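The pointer moved towards the red mark. I'll verify it from the top view once the arm has gone to the tag.

>>> {"fn": "servo_tool", "kwargs": {
  "motion": [
    [[0,0,0],[0,-0.0044,-0.0392],0],
    [[0,0,0],[0,-0.0044,-0.0392],0],
    [[0,0,0],[0,-0.0044,-0.0392],0],
    [[0,0,0],[0,-0.0044,-0.0392],0],
    [[0,0,0],[0,-0.0044,-0.0392],0],
    [[0,0,0],[0,-0.0044,-0.0392],0],
    [[0,0,0],[0,-0.0044,-0.0392],0],
    [[0,0,0],[0,-0.0044,-0.0392],0]
  ]
}}

```text
time: 9.35
ee_pos: [521.8, -186.7, 257.4]
orientation: [109.4, 89.9, -178.1]
contact_force: [0.9, 0.3, -0.0]
gripper_width: 85.4
```

>>> {"fn": "servo_tool", "kwargs": {
  "motion": [
    [[7,0,0],[0,0,0],0],
    [[7,0,0],[0,0,0],0],
    [[7,0,0],[0,0,0],0],
    [[7,0,0],[0,0,0],0],
    [[7,0,0],[0,0,0],0],
    [[7,0,0],[0,0,0],0],
    [[7,0,0],[0,0,0],0],
    [[7,0,0],[0,0,0],0]
  ]
}}

```text
time: 10.02
ee_pos: [522.4, -184.7, 257.3]
orientation: [152.3, 89.9, 168.4]
contact_force: [-0.3, 0.4, 0.1]
gripper_width: 85.4
```

>>> {"fn": "servo_tool", "kwargs": {
  "motion": [
    [[7,0,0],[0,0,0],0],
    [[7,0,0],[0,0,0],0],
    [[7,0,0],[0,0,0],0],
    [[7,0,0],[0,0,0],0],
    [[7,0,0],[0.02,0,0],0],
    [[1,0,0],[0.03,0,0],0],
    [[0,0,0],[0.03,0,0],0],
    [[0,0,0],[0,0,0],0]
  ]
}}

```text
time: 10.68
ee_pos: [519.1, -184.4, 172.7]
orientation: [-175.2, 89.4, 165.2]
contact_force: [-1.0, 0.1, -0.5]
gripper_width: 85.3
```

```bash
python3 - <<'E'
from h import *
to(524.5,-182.5,126,-19.6)
im=r.capture('scene')[:,:,::-1]; t=r.capture('top')[:,:,::-1]
cv2.imwrite('pics/g1.png',np.hstack([cv2.resize(im[150:270,190:310],(480,480),interpolation=2),cv2.resize(t[180:240,225:285],(300,300),interpolation=2).copy().repeat(1,0) if 0 else cv2.copyMakeBorder(cv2.resize(t[185:240,225:285],(320,293),interpolation=2),0,187,0,0,0)]))
for p in [(524.5,-182.5,136),r.get_state()['ee_pos']]: print(proj('scene',p))
E
```

```text
t 10.6833 ee [ 519.1 -184.4  172.7] tool z dir -19.5 tilt [-0.01   0.003 -1.   ] shift [46.6  3.7  4.9] turn x 0.1 q [ 44.  28. -41.  99.  21.  61. -24.] F [-1.   0.1 -0.5] w 85.3
[253.0863813  213.46324931]
[250.10872342 196.6970225 ]
```

View pics/g1.png

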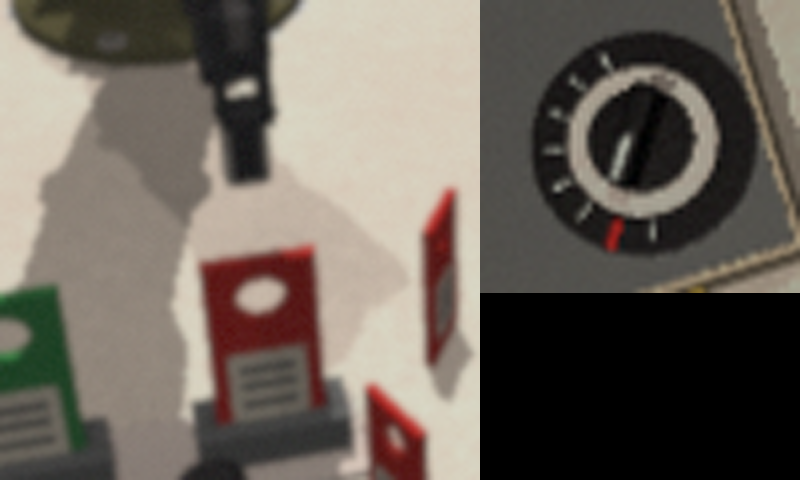

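The knob line at direction (-15,47) is parallel to the red-mark direction (-29,94), so the knob is within about 1° of the mark. The tag's top edge, scene crop (203,262) to (312,250), lies under the gripper. I'm descending onto it.

>>> {"fn": "servo_tool", "kwargs": {
  "motion": [
    [[0,0,0],[0.013,0.004,0.005],0],
    [[0,0,0],[0.018,0,0],0],
    [[0,0,0],[0.018,0,0],0],
    [[0,0,0],[0,0,0],0],
    [[0,0,0],[0,0,0],0]
  ]
}}

```text
time: 11.2
ee_pos: [529.6, -182.4, 129.9]
orientation: [90.1, 90.0, 70.5]
contact_force: [0.2, 0.7, 0.7]
gripper_width: 85.3
```

```bash
python3 -c "
from h import *
to(525,-182,122,-19.6)"
```

```text
t 11.2 ee [ 529.6 -182.4  129.9] tool z dir -19.5 tilt [ 0.  0. -1.] shift [ 7.9 -1.2 -4.5] turn x 0.1 q [ 42.  31. -40. 102.  24.  55. -27.] F [0.2 0.7 0.7] w 85.3
```

>>> {"fn": "servo_tool", "kwargs": {
  "motion": [
    [[0,0,0],[0.008,-0.001,-0.0045],0],
    [[0,0,0],[0,0,0],0.6],
    [[0,0,0],[0,0,0],0.8],
    [[0,0,0],[0,0,0],1],
    [[0,0,0],[0,0,0],1],
    [[0,0,0],[0,0,0],1],
    [[0,0,0],[0,0,0],1],
    [[0,0,0],[0,0,0],1]
  ]
}}

```text
time: 11.87
ee_pos: [524.7, -182.0, 121.5]
orientation: [11.1, 90.0, -8.4]
contact_force: [0.0, 0.2, 0.1]
gripper_width: 0.6
```

>>> {"fn": "servo_tool", "kwargs": {
  "motion": [
    [[0,0,0],[0,0,0],1],
    [[0,0,0],[0,0,0],1],
    [[0,0,0],[0,0,0],1],
    [[0,0,0],[0,0,0],1]
  ]
}}

```text
time: 12.2
ee_pos: [524.6, -182.0, 121.4]
orientation: [143.3, 90.0, 123.8]
contact_force: [-0.3, 0.2, 0.5]
gripper_width: 0.2
```

```bash
python3 - <<'E'
from h import *
to(525,-182,122,-19.6)
im=r.capture('scene')[:,:,::-1]
cv2.imwrite('pics/g2.png',cv2.resize(im[170:250,210:300],(630,560),interpolation=2))
print(proj('scene',r.get_state()['ee_pos']))
E
```

```text
t 12.2 ee [ 524.6 -182.   121.4] tool z dir -19.5 tilt [-0.  0. -1.] shift [-0.6  0.1  0.4] turn x 0.1 q [ 42.  31. -39. 103.  24.  54. -27.] F [-0.3  0.2  0.5] w 0.2
[253.88434636 218.98339263]
```

View pics/g2.png

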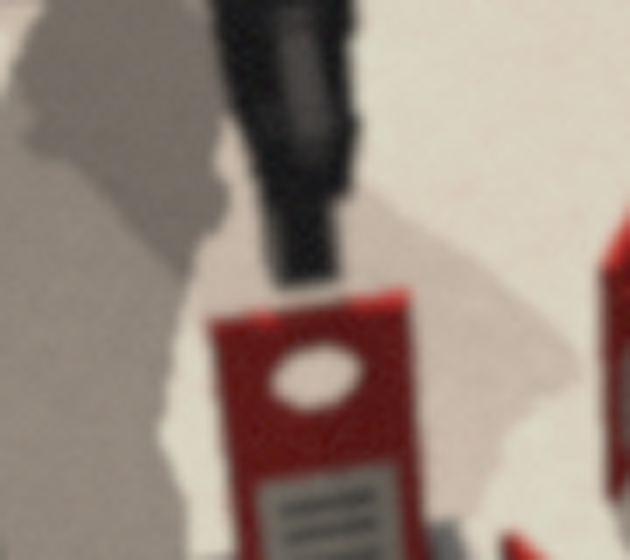

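The closed fingertips at crop (305,285) stand just above the tag's top edge at (310,308), about 8 px above where the reported TCP projects. So the true tips are about 19 mm above the reported TCP, which also explains the first knob miss. I'm opening and going 17 mm lower.

>>> {"fn": "servo_tool", "kwargs": {
  "motion": [
    [[0,0,0],[-0.012,0,0],0],
    [[0,0,0],[0,0,0],0],
    [[0,0,0],[0,0,0],0],
    [[0,0,0],[0,0,0],0],
    [[0,0,0],[0,0,0],0],
    [[0,0,0],[0,0,0],0],
    [[0,0,0],[0.015,0.001,0],0],
    [[0,0,0],[0.014,0,0],0]
  ]
}}

```text
time: 12.92
ee_pos: [525.5, -181.0, 104.3]
orientation: [6.6, 89.9, -13.0]
contact_force: [0.3, 0.5, -0.7]
gripper_width: 85.6
```

>>> {"fn": "servo_tool", "kwargs": {
  "motion": [
    [[0,0,0],[0,0,0],0.6],
    [[0,0,0],[0,0,0],0.8],
    [[0,0,0],[0,0,0],1],
    [[0,0,0],[0,0,0],1],
    [[0,0,0],[0,0,0],1],
    [[0,0,0],[0,0,0],1],
    [[0,0,0],[0,0,0],1],
    [[0,0,0],[0,0,0],1]
  ]
}}

```text
time: 13.58
ee_pos: [525.4, -181.1, 105.0]
orientation: [-0.3, 89.9, -19.9]
contact_force: [-0.6, -0.5, 4.9]
gripper_width: 6.0
```

>>> {"fn": "servo_tool", "kwargs": {
  "motion": [
    [[0,0,0],[0,0,0],1],
    [[0,0,0],[0,0,0],1]
  ]
}}

```text
time: 13.75
ee_pos: [525.5, -181.1, 105.0]
orientation: [-0.0, 89.9, -19.6]
contact_force: [-0.0, -0.4, 5.9]
gripper_width: 6.2
```

```bash
python3 -c "
from h import *
to(525,-182,105,-19.6)"
```

```text
t 13.75 ee [ 525.5 -181.1  105. ] tool z dir -19.6 tilt [ 0.001 -0.    -1.   ] shift [-0.  -1.  -0.2] turn x 0.0 q [ 41.  32. -39. 104.  25.  52. -28.] F [-0.  -0.4  5.9] w 6.2
```

>>> {"fn": "servo_tool", "kwargs": {
  "motion": [
    [[0,0,0],[-0.01,0,0],1],
    [[0,0,0],[-0.02,0,0],1],
    [[0,0,0],[-0.02,0,0],1],
    [[0,0,0],[-0.025,0,0],1],
    [[0,0,0],[-0.025,0,0],1],
    [[0,0,0],[-0.02,0,0],1],
    [[0,0,0],[0,0,0],1],
    [[0,0,0],[0,0,0],1]
  ]
}}

```text
time: 14.42
ee_pos: [525.2, -181.0, 225.4]
orientation: [-3.2, 89.9, -22.8]
contact_force: [-0.5, -0.9, -1.5]
gripper_width: 6.3
```

```bash
cat >> h.py <<'E'
def redtag(box,save=None): # largest red blob in scene crop (x0,y0,x1,y1): corners, hole
    im=r.capture('scene')[:,:,::-1]; x0,y0,x1,y1=box
    c=im[y0:y1,x0:x1].astype(int); m=((c[...,2]>60)&(c[...,2]>1.9*c[...,1])&(c[...,2]>1.9*c[...,0])).astype(np.uint8)
    cs,h=cv2.findContours(m,cv2.RETR_CCOMP,2); k=max(range(len(cs)),key=lambda i:cv2.contourArea(cs[i]))
    print('area',cv2.contourArea(cs[k]),'poly',(cv2.approxPolyDP(cs[k],2.5,True)[:,0]+[x0,y0]).tolist())
    for i in range(len(cs)):
        if h[0][i][3]==k and cv2.contourArea(cs[i])>5:
            M=cv2.moments(cs[i]); print('hole',M['m10']/M['m00']+x0,M['m01']/M['m00']+y0,M['m00'])
    if save: cv2.imwrite(save,cv2.resize(im[y0:y1,x0:x1],None,fx=5,fy=5,interpolation=2))
E
python3 - <<'E'
from h import *
to(521.6,241.8,220,17.2)
redtag((210,130,290,270))
e=r.get_state()['ee_pos'];print(proj('scene',e+[0,0,6]))
E
```

```text
t 14.4167 ee [ 525.2 -181.   225.4] tool z dir -19.6 tilt [ 0.002 -0.001 -1.   ] shift [   5.1  397.2 -144.8] turn x -36.8 q [ 44.  26. -42.  95.  19.  67. -22.] F [-0.5 -0.9 -1.5] w 6.3
area 1229.0 poly [[263, 162], [257, 163], [258, 176], [253, 181], [242, 177], [245, 170], [242, 163], [233, 165], [241, 218], [267, 214]]
hole 252.6007326007326 200.74694749694748 546.0
[249.94412907 174.51445461]
```

>>> {"fn": "servo_tool", "kwargs": {
  "motion": [
    [[0,0,0],[0,0.0331,-0.0121],1],
    [[0,0,0],[0,0.0331,-0.0121],1],
    [[0,0,0],[0,0.0331,-0.0121],1],
    [[0,0,0],[0,0.0331,-0.0121],1],
    [[0,0,0],[0,0.0331,-0.0121],1],
    [[0,0,0],[0,0.0331,-0.0121],1],
    [[0,0,0],[0,0.0331,-0.0121],1],
    [[0,0,0],[0,0.0331,-0.0121],1]
  ]
}}

```text
time: 15.13
ee_pos: [521.1, 102.0, 222.9]
orientation: [-147.7, 89.8, -167.2]
contact_force: [0.8, 0.2, 0.7]
gripper_width: 6.2
```

>>> {"fn": "servo_tool", "kwargs": {
  "motion": [
    [[-5,0,0],[0,0,0],1],
    [[-6,0,0],[0,0,0],1],
    [[-7,0,0],[0,0,0],1],
    [[-7,0,0],[0,0,0],1],
    [[-7,0,0],[0,0,0],1],
    [[-5,0,0],[0,0,0],1],
    [[0,0,0],[0,0,0],1]
  ]
}}

```text
time: 15.72
ee_pos: [521.4, 100.4, 222.8]
orientation: [165.0, 89.8, -177.3]
contact_force: [-1.0, 0.9, -0.3]
gripper_width: 6.5
```

```bash
python3 - <<'E'
from h import *
to(521.6,241.8,220,17.2)
E
```

```text
t 15.7167 ee [521.4 100.4 222.8] tool z dir 17.7 tilt [-0.003 -0.    -1.   ] shift [  2.8 134.7  43.1] turn x 0.5 q [ 22.  27. -55.  98.  23.  68. -21.] F [-1.   0.9 -0.3] w 6.5
```

>>> {"fn": "servo_tool", "kwargs": {
  "motion": [
    [[0.5,0,0],[0,0.022,0.007],1],
    [[0,0,0],[0,0.027,0.009],1],
    [[0,0,0],[0,0.027,0.009],1],
    [[0,0,0],[0,0.027,0.009],1],
    [[0,0,0],[0,0.022,0.007],1],
    [[0,0,0],[0,0.01,0.002],1],
    [[0,0,0],[0,0,0],1],
    [[0,0,0],[0,0,0],1]
  ]
}}

```text
time: 16.38
ee_pos: [523.5, 241.9, 223.6]
orientation: [-149.0, 89.9, -132.1]
contact_force: [1.0, -1.6, -1.0]
gripper_width: 6.3
```

```bash
python3 - <<'E'
from h import *
to(521.6,241.8,220,17.2)
redtag((345,80,465,200),'pics/p1.png')
e=r.get_state()['ee_pos'];print(proj('scene',e+[0,0,6]),proj('scene',(569.4,256.6,223)))
E
```

```text
t 16.3833 ee [523.5 241.9 223.6] tool z dir 16.9 tilt [-0.001 -0.001 -1.   ] shift [ 3.6  0.4 -1.9] turn x -0.3 q [  5.  30. -52.  91.  25.  71. -35.] F [ 1.  -1.6 -1. ] w 6.3
area 243.0 poly [[405, 114], [400, 120], [395, 164], [405, 155], [397, 156], [399, 140], [410, 127], [411, 117], [407, 118]]
hole 405.0 122.5 15.0
[405.09918937 122.71272945] [423.03759026 130.50965474]
```

View pics/p1.png

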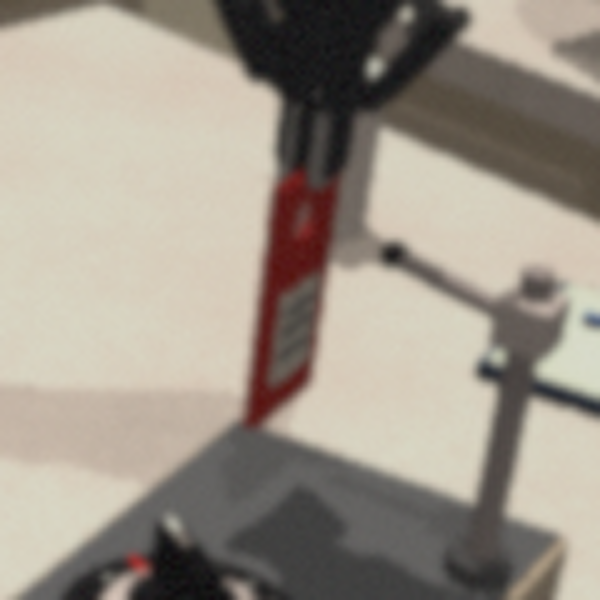

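The hole is detected at scene (405,122.5), against a prediction of (405.1,122.7) for TCP + 6 mm. The ball is at (423.6,130.6), against a prediction of (423.0,130.5). Both agree, so I'm lowering 6.5 mm and threading onto the peg along tool z.

>>> {"fn": "servo_tool", "kwargs": {
  "motion": [
    [[-0.3,0,0],[0.0065,0.0005,0],1],
    [[0,0,0],[0,0,0.01],1],
    [[0,0,0],[0,0,0.01],1],
    [[0,0,0],[0,0,0.01],1],
    [[0,0,0],[0,0,0.008],1],
    [[0,0,0],[0,0,0],1],
    [[0,0,0],[0,0,0],1]
  ]
}}

```text
time: 17.02
ee_pos: [560.1, 253.4, 217.3]
orientation: [-174.9, 89.9, -157.7]
contact_force: [0.1, -0.5, -0.4]
gripper_width: 6.6
```

```bash
python3 - <<'E'
from h import *
to(569.4,256.6,217,17.2)
redtag((345,80,465,200))
e=r.get_state()['ee_pos'];print(proj('scene',e+[0,0,6]))
E
```

```text
t 17.0167 ee [560.1 253.4 217.3] tool z dir 17.2 tilt [-0.001 -0.    -1.   ] shift [0.3 0.3 9.8] turn x -0.0 q [  3.  34. -51.  86.  27.  73. -35.] F [ 0.1 -0.5 -0.4] w 6.6
area 218.0 poly [[419, 120], [414, 125], [408, 171], [418, 162], [412, 165], [414, 145], [422, 139], [424, 124], [421, 125]]
hole 419.0 129.33333333333331 11.0
[419.21883515 129.11946159]
```

>>> {"fn": "servo_tool", "kwargs": {
  "motion": [
    [[0,0,0],[0,0.0003,0.006],1],
    [[0,0,0],[0,0,0.006],1],
    [[0,0,0],[0.0005,0,0.006],1],
    [[0,0,0],[0,0,0],1],
    [[0,0,0],[0,0,0],1]
  ]
}}

```text
time: 17.48
ee_pos: [577.3, 260.1, 217.1]
orientation: [146.0, 90.0, 163.2]
contact_force: [-0.4, 0.1, -1.4]
gripper_width: 6.5
```

```bash
python3 - <<'E'
from h import *
to(569.4,256.6,217,17.2); print(r.get_state()['wrist_torque'])
redtag((345,80,465,200),'pics/p2.png')
E
```

```text
t 17.4833 ee [577.3 260.1 217.1] tool z dir 17.2 tilt [-0.  0. -1.] shift [ 0.1 -1.  -8.6] turn x 0.0 q [  2.  36. -51.  83.  28.  74. -34.] F [-0.4  0.1 -1.4] w 6.5
[0.0655349  0.02815781 0.01846074]
area 194.0 poly [[427, 122], [421, 130], [415, 173], [425, 164], [419, 167], [420, 149], [429, 141], [425, 131], [431, 127]]
```

View pics/p2.png

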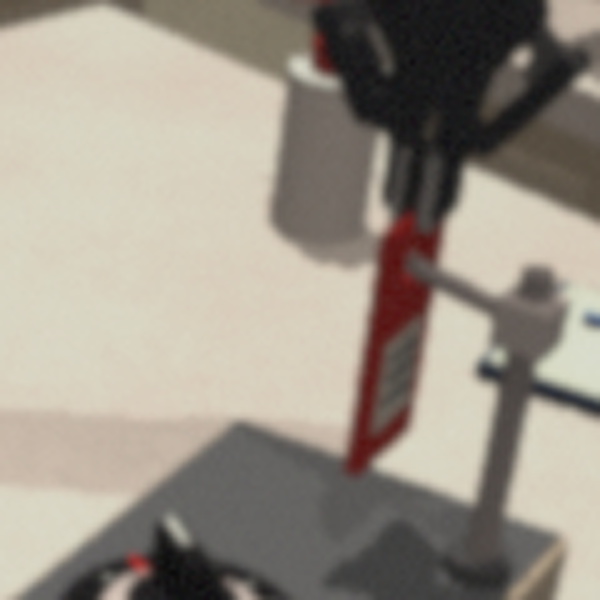

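The peg shaft enters the hole at (415,262) and the ball is now behind the plate. There is no contact force. I'm moving on along the sloping peg.

>>> {"fn": "servo_tool", "kwargs": {
  "motion": [
    [[0,0,0],[0.0012,-0.0005,0.005],1],
    [[0,0,0],[0.0012,0,0.006],1],
    [[0,0,0],[0.0012,0,0.006],1],
    [[0,0,0],[0.0012,0,0.005],1],
    [[0,0,0],[0,0,0],1],
    [[0,0,0],[0.003,0,0],1],
    [[0,0,0],[0.003,0,0],1],
    [[0,0,0],[0,0,0],1]
  ]
}}

```text
time: 18.2
ee_pos: [597.8, 265.7, 205.8]
orientation: [-165.3, 89.9, -148.0]
contact_force: [-0.2, -0.2, -1.5]
gripper_width: 6.6
```

```bash
python3 - <<'E'
from h import *
to(569.4,256.6,217,17.2); print(r.get_state()['wrist_torque'])
E
```

```text
t 18.2 ee [597.8 265.7 205.8] tool z dir 17.3 tilt [-0.001 -0.001 -1.   ] shift [-11.2  -0.3 -29.9] turn x 0.1 q [  0.  38. -50.  81.  29.  75. -34.] F [-0.2 -0.2 -1.5] w 6.6
[-0.00800136 -0.04839193  0.03865388]
```

>>> {"fn": "servo_tool", "kwargs": {
  "motion": [
    [[0,0,0],[0.001,0,0],1],
    [[0,0,0],[0.001,0,0],1],
    [[0,0,0],[0,0,0],1],
    [[0,0,0],[0,0,0],1]
  ]
}}

```text
time: 18.53
ee_pos: [598.2, 266.0, 204.8]
orientation: [12.2, 90.0, 29.5]
contact_force: [-0.3, 0.3, -1.3]
gripper_width: 6.5
```

>>> {"fn": "servo_tool", "kwargs": {
  "motion": [
    [[0,0,0],[0,0,0],0.85],
    [[0,0,0],[0,0,0],0.78],
    [[0,0,0],[0,0,0],0.78],
    [[0,0,0],[0,0,0],0.78],
    [[0,0,0],[0,0,0],0.78],
    [[0,0,0],[0,0,0],0.78]
  ]
}}

```text
time: 19.03
ee_pos: [598.3, 266.0, 204.7]
orientation: [14.6, 90.0, 31.9]
contact_force: [0.4, -0.4, -0.5]
gripper_width: 18.7
```

```bash
python3 - <<'E'
from h import *
to(569.4,256.6,217,17.2)
redtag((345,80,465,200))
E
```

```text
t 19.0333 ee [598.3 266.  204.7] tool z dir 17.3 tilt [ 0.  0. -1.] shift [-12.3  -0.4 -30.4] turn x 0.1 q [  0.  38. -50.  81.  29.  75. -34.] F [ 0.4 -0.4 -0.5] w 18.7
area 185.5 poly [[438, 129], [430, 134], [420, 180], [430, 170], [425, 174], [423, 171], [427, 155], [435, 149], [437, 141], [433, 138]]
```

Released. I'm rising straight up gently, then well clear.

>>> {"fn": "servo_tool", "kwargs": {
  "motion": [
    [[0,0,0],[-0.004,0,0],0.78],
    [[0,0,0],[-0.006,0,0],0.78],
    [[0,0,0],[-0.01,0,0],0.78],
    [[0,0,0],[-0.015,0,0],0.78],
    [[0,0,0],[-0.02,0,0],0.78],
    [[0,0,0],[-0.025,0,0],0.78],
    [[0,0,0],[-0.025,0,0],0.78],
    [[0,0,0],[0,0,0],0.78]
  ]
}}

```text
time: 19.75
ee_pos: [599.1, 267.9, 316.1]
orientation: [18.5, 89.5, 35.7]
contact_force: [-0.6, 0.6, 0.3]
gripper_width: 18.6
```

>>> {"fn": "servo_tool", "kwargs": {
  "motion": [
    [[0,0,0],[0,-0.02,-0.02],0.78],
    [[0,0,0],[0,-0.025,-0.025],0.78],
    [[0,0,0],[0,-0.025,-0.025],0.78],
    [[0,0,0],[0,-0.025,-0.025],0.78],
    [[0,0,0],[0,-0.025,-0.025],0.78],
    [[0,0,0],[0,-0.02,-0.02],0.78],
    [[0,0,0],[0,0,0],0.78],
    [[0,0,0],[0,0,0],0.78]
  ]
}}

```text
time: 20.42
ee_pos: [506.1, 89.1, 310.5]
orientation: [-55.2, 89.9, -38.1]
contact_force: [-0.2, -0.7, -0.1]
gripper_width: 18.8
```

>>> {"fn": "servo_tool", "kwargs": {
  "motion": [
    [[0,0,0],[0,0,0],0.78],
    [[0,0,0],[0,0,0],0.78],
    [[0,0,0],[0,0,0],0.78],
    [[0,0,0],[0,0,0],0.78],
    [[0,0,0],[0,0,0],0.78],
    [[0,0,0],[0,0,0],0.78],
    [[0,0,0],[0,0,0],0.78],
    [[0,0,0],[0,0,0],0.78]
  ]
}}

```text
time: 21.08
ee_pos: [506.1, 90.9, 309.5]
orientation: [110.0, 90.0, 127.3]
contact_force: [0.5, -0.0, -1.0]
gripper_width: 18.8
```

```bash
python3 - <<'E'
from h import *
to(569.4,256.6,217,17.2)
redtag((345,80,465,200)); redtag((400,80,465,200),'pics/f0.png')
im=r.capture('scene')[:,:,::-1];t=r.capture('top')[:,:,::-1]
f=lambda i,x,y,w,h:cv2.resize(i[y:y+h,x:x+w],(400,400),interpolation=2)
cv2.imwrite('pics/f1.png',np.hstack([f(im,350,105,115,115),f(t,165,160,125,125)]))
E
```

```text
t 21.0833 ee [506.1  90.9 309.5] tool z dir 17.3 tilt [-0.  0. -1.] shift [ 92.6 139.4 109.6] turn x 0.1 q [ 26.  21. -56.  91.  18.  77. -15.] F [ 0.5 -0.  -1. ] w 18.8
area 197.0 poly [[441, 127], [430, 134], [420, 180], [428, 172], [423, 172], [426, 157], [435, 148], [433, 138]]
area 202.5 poly [[441, 127], [430, 134], [420, 180], [429, 171], [423, 172], [425, 161], [435, 148], [437, 141], [433, 138]]
```

View pics/f1.png

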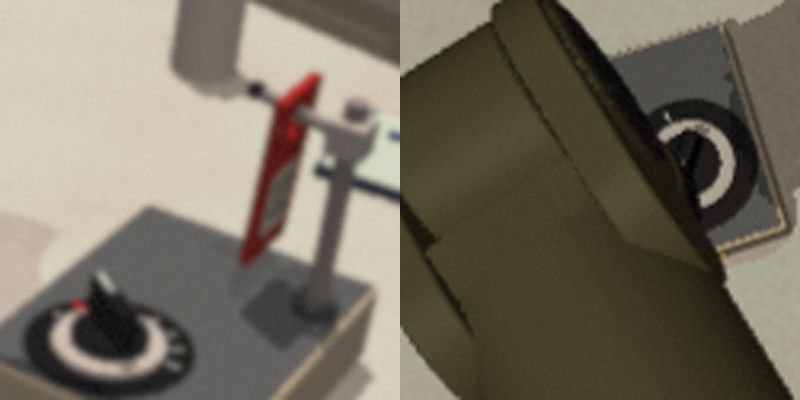

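The tag hangs on the peg, crop (280,110), between the ball at (255,90) and the clamp. The knob line still points at the red side. I'll do one more stillness check and then hand in.

>>> {"fn": "servo_tool", "kwargs": {
  "motion": [
    [[0,0,0],[0,0,0],0.78],
    [[0,0,0],[0,0,0],0.78],
    [[0,0,0],[0,0,0],0.78],
    [[0,0,0],[0,0,0],0.78],
    [[0,0,0],[0,0,0],0.78],
    [[0,0,0],[0,0,0],0.78],
    [[0,0,0],[0,0,0],0.78],
    [[0,0,0],[0,0,0],0.78]
  ]
}}

```text
time: 21.95
ee_pos: [506.1, 90.8, 309.6]
orientation: [18.3, 90.0, 35.6]
contact_force: [-1.2, 0.0, 0.2]
gripper_width: 19.1
```

```bash
python3 - <<'E'
from h import *
for i in range(3): redtag((400,80,465,200))
print(r.close_job())
E
```

```text
area 205.0 poly [[441, 127], [429, 135], [420, 180], [429, 171], [423, 172], [426, 157], [435, 148], [437, 141], [433, 138]]
area 197.5 poly [[441, 127], [429, 135], [420, 180], [429, 171], [423, 172], [426, 157], [435, 148], [436, 140], [433, 138]]
area 204.5 poly [[441, 127], [430, 134], [420, 180], [429, 171], [423, 171], [426, 157], [435, 148], [436, 140], [433, 138]]
the job is handed in; nothing more can be done
None
```

The job is handed in at about 22 s. The knob points at the red mark, and the largest red tag hangs by its hole on the peg. No verdict was reported.

**What I did:**
- I turned the knob back 57° with the red tag still in the rack.
- I then took the red tag out, threaded its hole over the ball onto the peg, let go and moved the arm clear.

**Last checks:**
- **Knob:** before I picked up the tag, the top view showed the white line within about 1° of the red mark. At the end the line looked the same in the scene view, but the arm hid part of the dial from the top camera.
- **Tag:** it hangs between the ball and the clamp, and its outline stayed within about 1 pixel over the last second. I judged its tilt and the weight on the peg from the pictures and did not measure them.
- **Green tag, bottle and vial box:** I did not touch them, but I made no separate final measurement of them.

**What disagreed:** the real fingertips stood about 19 mm above the reported tool tip. My first grips on the knob and on the tag closed on air without moving anything, and I corrected both by going lower.

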